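# Set the small bonsai pots out in the drip tray, leave the cups

### The job

Pick out the three little bonsai pots, the ones with a drain hole in the floor and a collar round the rim, and set each one down gently (not dropped), upright and flat, in the saucer of its own shape and size in the black drip tray, with the square pot squared up to its saucer. The two look-alike cups without a hole are not for planting: leave them standing where they are, and do not disturb the root rake or the cup stack. Let go of everything at the end.

Things in the scene. Friction and masses are not known exactly. Their poses are not given: they have to be found in the camera images.
- large_round_pot: Large round terracotta bonsai pot, 46 high; foot 56 diameter, collar 64 diameter over the top 15 mm, wall 4, drain hole 18 diameter. Told by the dark drain hole in its floor and the thicker collar round its rim. Loose; origin at the centre of its underside, z up. About 0.11 kg.
- small_round_pot: Small round terracotta bonsai pot, 40 high; foot 38 diameter, collar 46 diameter over the top 13 mm, wall 3.5, drain hole 14 diameter. Told by the dark drain hole in its floor and the thicker collar round its rim. Loose; origin at the centre of its underside, z up. About 0.055 kg.
- square_pot: Square terracotta bonsai pot, 42 high; body 48 x 48, collar 54 x 54 over the top 14 mm, wall 4, drain hole 16 diameter. Told by the dark drain hole in its floor and the thicker collar round its rim. Loose; origin at the centre of its underside, z up. x and y are square to its sides. About 0.09 kg.
- round_cup: Look-alike: round terracotta-coloured cup, 60 diameter at the rim, 56 at the foot, 50 high, plain wall without collar, closed floor without a hole. Loose, stays where it stands. Origin at the centre of its underside.
- square_cup: Look-alike: square terracotta-coloured cup, 50 x 50, 47 high, plain wall without collar, closed floor without a hole. Loose, stays where it stands. Origin at the centre of its underside; x and y are square to its sides.
- large_round_saucer: Large round terracotta saucer, 82 diameter, inner floor 74 diameter. Origin at the centre of its underside, 4 above the bench; inner floor 4 and lip 8 above the origin. z up, x across the tray, y along it. Fixed in the drip tray: a black tray, 104 x 310, wall 8 high, that lies fixed on the bench and carries the three saucers in a row, 95 apart, in any order.
- small_round_saucer: Small round terracotta saucer, 62 diameter, inner floor 54 diameter; heights, axes and fixing as the large round saucer, in the same tray. Origin at the centre of its underside.
- square_saucer: Square terracotta saucer, 72 x 72, inner floor 64 x 64; heights, axes and fixing as the large round saucer, in the same tray. Origin at the centre of its underside; x and y are square to its sides.
- root_rake: Bystander: stainless root rake lying flat, 225 long, tines 42 wide, up to 13 high, beyond the tray. Loose. Origin on the bench under about the middle of its handle; x along it towards the tines.
- cup_stack: Bystander: stack of clear plastic cups, 74 diameter, 111 high, on the right of the bench. Loose. Origin at the centre of its underside. (On the left of the bench stands a fixed black lever vise, 115 high, and on the far right lie small black jin pliers.)
There are look-alikes about, which are no part of the job. Leave any white look-alike of the small_round_pot alone. Leave any white look-alike of the square_pot alone.

How it is judged:
By the outcome, as a careful person would: the job done as asked, in the order asked, and still so for the second after the job is handed in, with the robot touching nothing.
It also fails if it takes over 96 s, if anything falls off the work surface, if the arm or the gripper's body presses on something with over 40 N, if the wrist force passes 120 N, or if a joint passes its speed limit or range.

### The arm

A 7-joint arm with a two-finger parallel gripper is mounted at the origin on the work surface. World frame = base frame: x ahead of the robot, y to its left, z up, the work surface at z = 0. Lengths are in m, angles in rad, forces in N, time in s.
With the tool pointing down it reaches from about 0.4 to 0.85 m from the base axis. Payload 4.5 kg.
Tool frame: the origin (TCP) lies where the fingers leave the gripper's body, on its centre line; the fingertips stand 64 mm ahead of it and the grasp point (between the pads) lies 45 mm ahead of it; z points along the fingers, y is the direction in which the jaws open and shut (so a half turn about z gives the same grasp; the last joint's range is limited). The gripper opens to 88 mm and grips with 3 to 60 N. Pads are 18 mm wide; open, the fingers measure 123 mm over their backs; the gripper's body (75 mm by 187 mm) begins 45 mm behind the grasp point.
Start: joints at [-1.245, 0.689, -0.195, 1.565, 0.157, 0.902, -0.215], TCP at [0.18, 0.599, 0.303] pointing down, gripper open.
Joint ranges: [-3.01, 3.01], [-0.46, 2.08], [-1.47, 1.51], [0.13, 2.56], [-1, 4.14], [0.04, 2.09], [-2.66, 2.66]. Speed limits (rad/s): [2.57, 2.57, 3.14, 3.14, 3.14, 3.14, 3.14].

### API

Orientations are given as a unit quaternion [x, y, z, w].
In Python, from plant import monitor, snapshot, workorder, finder gives the robot as it stands.
- The arm moves only by the tool carry_out, never from a script. Its argument "motion" is one flat list of numbers, 6 for each row, row after row: the shift along the tool's x, y, z in cm, then the turn, a rotation vector about the tool's x, y, z in rad. In form: [x, y, z, rx, ry, rz, x, y, z, rx, ry, rz, ...]. A call has 1 to 8 rows; each row shifts and turns the commanded pose from where the row before left it, along the tool's axes as they then stand; what a row does not reach is not made up. A row lasts 1/8 s, in which the tool goes at most 62.5 mm and 10.7 degrees, less where a joint would pass 70% of its speed; a pose out of reach is approached as far as the arm can. A call with a gripper value outside its range is refused whole. "hand" is the finger opening in cm, from 0 to 8.81, set as the call begins (left out, the last holds). The fingers move at their own pace and stop on an object; "grip_force" is the grip in N (left out, the last holds). Time passes only in rows, so rows that do not move let the fingers close. It gives the time, the measured TCP pose, the force and the opening at its end, in the units of the state.
- monitor.get_state(): the state, without advancing time (a new reading comes with each control period).
- snapshot(name): name is "side" or "top"; returns a dict with "frame" (480x640x3 uint8, red, green, blue), "range_z" (480x640 float32, m along the optical axis (not along the pixel's ray), 0 where there is no reading), "fx", "fy", "cx", "cy" (pixels), "D" ([k1, k2, p1, p2, k3] as OpenCV has them; the pictures are not rectified), "rvec" (rotation vector, rad) and "tvec" (3), from world to camera coordinates, as OpenCV has them. Camera axes: x right, y down, z forward; pixel columns grow to the right and rows downward; lengths in m; the calibration is good to about 2 mm. A picture is of the moment at which its call begins.
- workorder.finish_job(): hands the job in, once; it reports no verdict.
Trained networks look in a picture, given as the dict that the camera call returned (one of the last four; its "shot" number tells which), for a name from the list of things; names that differ only in an ending like _2 or _b are one class to them, and where a whole thing is asked for, a point or a joint stands for the part that bears it (a point fixed in the world has none). Each returns a list of dicts, best first, with "p" (0 to 1); they miss things now and then, are a little off and sometimes report something else, mostly with a low value. They report only what shows in the picture. A call takes as long as a camera call. They do not tell look-alikes from the thing itself.
- finder.masks_of(picture, thing): "pixels" (480x640 bool, what is visible of it) and "extent" ([left, top, right, bottom] in pixels, round what is visible of it).
The state is a dict: "clock": time; "q": joint angles; "qd": joint speeds; "joint_torque": joint torques, N m; "tool_pos": TCP position; "eef_rot": TCP orientation; "contact_force": force on the tool from outside, world axes, zero at the start; "moment": the same for the moment, N m; "opening": opening from 0.0 (shut) to 1.0 (fully open).
Only numpy, scipy, OpenCV 4.12 (cv2) and the standard library are available. Lean on these libraries where they do the work, as an engineer would, in place of code of your own. Each camera call takes 0.05 s, during which the arm holds its last target. There are 200 camera calls.

## Working session

There is one attempt and no reset: what is moved stays moved. The work goes in short steps, Python scripts to look and compute and a tool call to move; the robot and the scene stay as the last step left them, time stands still between calls to the robot, and variables do not carry over. Pictures are saved under pics/ and viewed, about 12 in all and at most 16, crops included, and the job is handed in when it is done.

Besides the shell and the picture viewer there is one more tool, called after ">>>" as name(argument=value, ...) on one line, values as JSON. carry_out: Moves the arm, as the interface text tells. Its arguments: {"type":"object","properties":{"motion":{"type":"array"},"hand":{"type":"number"},"grip_force":{"type":"number"}},"required":["motion"]}

```bash
ls; mkdir -p pics
python3 - <<'E'
from plant import monitor, snapshot
import cv2,pickle
print(monitor.get_state())
for n in ("top","side"):
    s=snapshot(n); cv2.imwrite(f"pics/{n}0.png",s["frame"][:,:,::-1]); pickle.dump(s,open(n+"0.pkl","wb"))
    print({k:v for k,v in s.items() if k not in("frame","range_z")})
E
```

```text
pics
{'clock': 0.0, 'q': array([-1.24521055,  0.68999657, -0.19446162,  1.56635751,  0.15731676,
        0.902485  , -0.21509698]), 'qd': array([ 0.0011491 , -0.0003837 ,  0.00126595, -0.00174827, -0.00129469,
        0.00096942, -0.00018601]), 'joint_torque': array([-3.63995769e-04, -5.27567232e+01, -1.26733795e+00, -1.53427809e+01,
       -5.27012267e-02,  6.58575082e-03,  1.73578628e-04]), 'tool_pos': array([0.1797081 , 0.59806471, 0.30189715]), 'eef_rot': array([ 1.45346607e-01,  9.89380363e-01, -9.27259350e-04, -4.61525600e-05]), 'contact_force': array([0.45325947, 0.50331069, 0.33922776]), 'moment': array([0.03466745, 0.03734988, 0.02251428]), 'opening': 0.99607077343482}
{'fx': 585.843945750019, 'fy': 585.843945750019, 'cx': 309.68648522842295, 'cy': 245.4983067126514, 'D': array([-0.19430937,  0.        ,  0.        ,  0.        ,  0.        ]), 'rvec': array([ 2.16717264, -2.21982578,  0.04437801]), 'tvec': array([-0.05117646,  0.55325113,  1.38866155]), 'shot': 1}
{'fx': 541.2842289046945, 'fy': 541.2842289046945, 'cx': 314.0432625047809, 'cy': 240.80779371114065, 'D': array([-0.0604864,  0.       ,  0.       ,  0.       ,  0.       ]), 'rvec': array([ 2.16970228, -0.6570731 ,  0.3027809 ]), 'tvec': array([-0.49932536,  0.17531983,  0.80209506]), 'shot': 2}
```

View pics/top0.png

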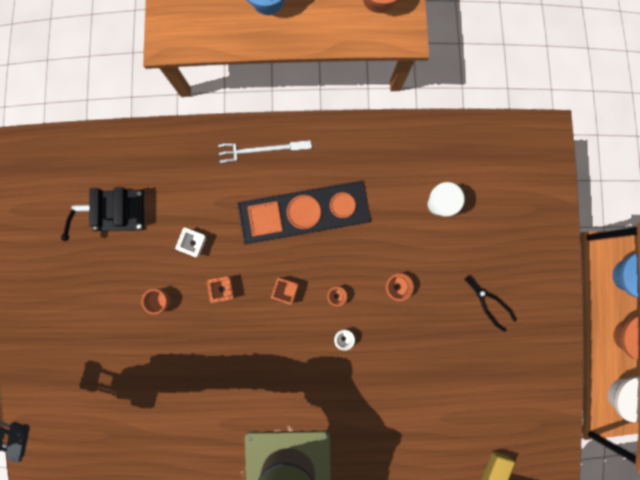

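View pics/side0.png

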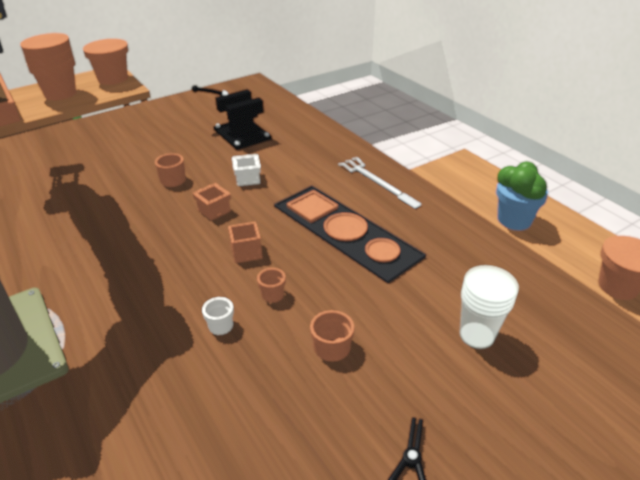

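The top view shows the saucers: square (265,219), large (304,211), small (343,204). The terracotta things are at (155,301), (220,289), (285,291), (337,296) and (400,287). I'll zoom in to find the drain holes and collars, and measure positions.

```bash
cat > h.py <<'E'
import numpy as np, cv2, pickle
from scipy.spatial.transform import Rotation as R
def world(s):
    v,u=np.mgrid[0:480,0:640]; K=np.array([[s["fx"],0,s["cx"]],[0,s["fy"],s["cy"]],[0,0,1.]])
    p=cv2.undistortPoints(np.stack([u,v],-1).reshape(-1,1,2).astype(float),K,s["D"]).reshape(480,640,2)
    z=s["range_z"][...,None]; c=np.concatenate([p*z,z],-1)-s["tvec"]
    return c@cv2.Rodrigues(s["rvec"])[0], s["range_z"]>0
def pix(s,P):
    K=np.array([[s["fx"],0,s["cx"]],[0,s["fy"],s["cy"]],[0,0,1.]])
    return cv2.projectPoints(np.atleast_2d(P).astype(float),s["rvec"],s["tvec"],K,s["D"])[0][:,0]
E
python3 - <<'E'
from h import *
s=pickle.load(open("top0.pkl","rb")); W,ok=world(s)
f=s["frame"]
a=cv2.resize(f[255:325,130:430],None,fx=2.66,fy=2.66,interpolation=3)
ss=pickle.load(open("side0.pkl","rb")); b=cv2.resize(ss["frame"][140:365,145:365],None,fx=1.6,fy=1.6,interpolation=3)
c=np.zeros((600,800,3),np.uint8); c[:a.shape[0],:a.shape[1]]=a; c[200:200+b.shape[0],:b.shape[1]]=b
cv2.imwrite("pics/z0.png",c[:,:,::-1])
hsv=cv2.cvtColor(f,cv2.COLOR_RGB2HSV)
for n,(u,v) in dict(A=(155,301),B=(220,289),C=(285,291),D=(337,296),E=(400,287),ws=(190,242),wr=(344,340),stack=(446,200),rake=(265,149)).items():
    m=np.zeros((480,640),bool); r=26; m[v-r:v+r,u-r:u+r]=1
    m&=ok&(W[...,2]>.02 if n!="rake" else W[...,2]>.004)
    zt=np.percentile(W[m][:,2],90); t=m&(W[...,2]>zt-.008)
    q=W[t]; rc=cv2.minAreaRect((q[:,:2]*1000).astype(np.float32))
    print(n,m.sum(),"ztop %.3f"%zt,"rect",np.round(rc[0],1),np.round(rc[1],1),round(rc[2],1),"circ",np.round(cv2.minEnclosingCircle((q[:,:2]*1000).astype(np.float32))[0],1))
for n,(u,v) in dict(sq=(265,219),L=(304,211),S=(343,204)).items():
    r=6; q=W[v-r:v+r,u-r:u+r].reshape(-1,3); print(n,np.median(q,0).round(4))
    hs=cv2.cvtColor(f,cv2.COLOR_RGB2HSV)
    m=((f[...,0]>120)&(f[...,1]<120)).astype(np.uint8); m[:, :]*=1
    k,l,st,ce=cv2.connectedComponentsWithStats(m)
    i=l[v,u]; q=W[(l==i)&ok]; rc=cv2.minAreaRect((q[:,:2]*1000).astype(np.float32)); print(i,st[i],rc,q.mean(0))
E
```

```text
A 283 ztop 0.052 rect [427.8 307.5] [61.8 56.9] 89.2 circ [427.  307.6]
B 288 ztop 0.045 rect [452.5 149.7] [54.1 55.7] 9.0 circ [452.2 149.4]
C 166 ztop 0.050 rect [446.  -2.] [49.5 49.7] 70.3 circ [446.3  -2.4]
D 156 ztop 0.042 rect [ 430.7 -124.6] [44.7 42.4] 88.2 circ [ 430.7 -124.6]
E 251 ztop 0.048 rect [ 448.  -271.5] [61.7 61. ] 88.5 circ [ 448.2 -272.2]
ws 293 ztop 0.045 rect [565.8 218.9] [57.2 54.2] 68.3 circ [565.7 219.3]
wr 152 ztop 0.042 rect [ 327.1 -139.7] [42.6 43.1] 88.1 circ [ 328.2 -140.7]
stack 922 ztop 0.113 rect [ 646.3 -379.1] [72.5 70.9] 87.4 circ [ 646.  -379.2]
rake 399 ztop 0.011 rect [791.4  40.8] [125.7 125.2] 88.8 circ [793.5  40.6]
sq [0.6199 0.043  0.008 ]
0 [     0      0    640    480 146727] ((636.5407104492188, -107.896240234375), (2746.044677734375, 2015.7938232421875), 88.7286605834961) [ 0.83308185 -0.21357261 -0.38428752]
L [ 0.6372 -0.0515  0.0076]
0 [     0      0    640    480 146727] ((636.5407104492188, -107.896240234375), (2746.044677734375, 2015.7938232421875), 88.7286605834961) [ 0.83308185 -0.21357261 -0.38428752]
S [ 0.6512 -0.146   0.0077]
0 [     0      0    640    480 146727] ((636.5407104492188, -107.896240234375), (2746.044677734375, 2015.7938232421875), 88.7286605834961) [ 0.83308185 -0.21357261 -0.38428752]
```

View pics/z0.png

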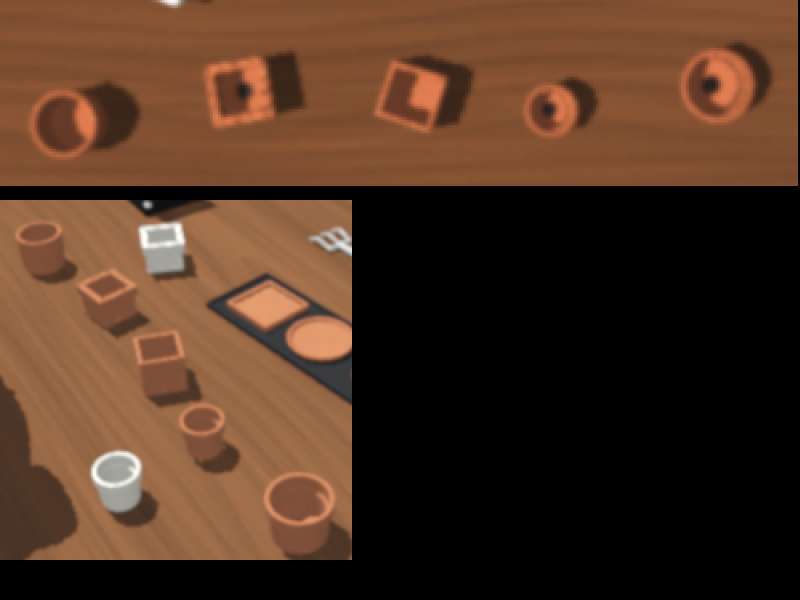

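Square B at (220,289) and the round pots D at (337,296) and E at (400,287) have dark drain holes. A (155,301) and C (285,291) have closed floors, so they are the cups. Next I'll refine the saucers and the square pot's yaw, and write a helper for planning moves.

```bash
cat >> h.py <<'E'
def plan(pos,jaw,n):
    """per-row shift (cm, tool axes at each row) and turn to reach TCP pos with jaw axis at angle jaw (deg)"""
    from plant import monitor
    st=monitor.get_state(); r=R.from_quat(st["eef_rot"]); p=np.array(st["tool_pos"])
    y=np.array([np.cos(np.radians(jaw)),np.sin(np.radians(jaw)),0]); z=np.array([0,0,-1.])
    if y@r.as_matrix()[:,1]<0: y=-y
    T=R.from_matrix(np.c_[np.cross(y,z),y,z]); d=(r.inv()*T).as_rotvec()/n; step=(np.array(pos)-p)/n
    print("clock",st["clock"],"pos",p.round(4),"jaw",np.degrees(np.arctan2(*r.as_matrix()[[1,0],1])).round(1),"open",round(st["opening"]*88.1,1),"F",np.round(st["contact_force"],1))
    for i in range(n):
        print((r.inv().apply(step)*100).round(2).tolist(),d.round(3).tolist()); r=r*R.from_rotvec(d)
E
python3 - <<'E'
from h import *
s=pickle.load(open("top0.pkl","rb")); W,ok=world(s); f=s["frame"].astype(int)
m=((f[...,0]>130)&(f[...,0]-f[...,2]>70)).astype(np.uint8)
box=np.zeros_like(m); box[180:245,235:375]=1
k,l,st,ce=cv2.connectedComponentsWithStats(m*box)
C=[]
for i in range(1,k):
    if st[i,4]<100: continue
    q=W[(l==i)&ok]; rc=cv2.minAreaRect((q[:,:2]*1000).astype(np.float32)); C.append(q.mean(0)); print(st[i,4],np.round(rc[0],1),np.round(rc[1],1),round(rc[2],1),q.mean(0).round(4))
d=(f.max(-1)<70).astype(np.uint8); k,l,st,_=cv2.connectedComponentsWithStats(d*box)
q=W[(l>0)&ok&(W[...,2]<.02)]; print("tray",cv2.minAreaRect((q[:,:2]*1000).astype(np.float32)))
# square pot top
q=W[262:312,195:245].reshape(-1,3); q=q[q[:,2]>.03]
for e in (0,): print("pot",cv2.minAreaRect((q[:,:2]*1000).astype(np.float32)))
plan([.452,.15,.18],9.4,8)
E
```

```text
1030 [706.4  13.5] [ 51.6 212. ] 8.8 [ 0.6976  0.036  -0.    ]
132 [ 664.4 -215.4] [17.5 49.8] 89.3 [ 6.670e-01 -2.168e-01 -2.000e-04]
526 [ 648.8 -145.9] [61.3 61.9] 68.6 [ 0.6486 -0.1454  0.0086]
916 [634.5 -51.4] [79.7 81.1] 88.8 [ 0.6344 -0.0511  0.0086]
937 [621.   43.3] [75.1 74.2] 8.8 [0.6202 0.043  0.0086]
204 [ 574.2 -156.8] [129.1  17.2] 88.8 [ 5.720e-01 -1.751e-01 -5.000e-04]
119 [560.8 -17. ] [111.2   7.6] 89.1 [ 0.5606 -0.017  -0.0008]
tray ((633.9367065429688, -53.27952575683594), (101.52857971191406, 309.1044921875), 8.765763282775879)
pot ((468.0081787109375, 52.257835388183594), (54.0582160949707, 254.48194885253906), 9.021428108215332)
clock 0.1 pos [0.1797 0.5981 0.302 ] jaw 73.3 open 88.2 F [ 0.5 -0.1  0.1]
[-4.87, -4.38, 1.53] [-0.0, 0.0, 0.139]
[-5.43, -3.66, 1.53] [-0.0, 0.0, 0.139]
[-5.89, -2.87, 1.53] [-0.0, 0.0, 0.139]
[-6.23, -2.03, 1.53] [-0.0, 0.0, 0.139]
[-6.45, -1.14, 1.53] [-0.0, 0.0, 0.139]
[-6.55, -0.24, 1.53] [-0.0, 0.0, 0.139]
[-6.52, 0.68, 1.53] [-0.0, 0.0, 0.139]
[-6.36, 1.58, 1.53] [-0.0, 0.0, 0.139]
```

>>> carry_out(motion=[-3.7,-3.3,1,0,0,0.14,-4.1,-2.8,1,0,0,0.14,-4.4,-2.2,1,0,0,0.14,-4.7,-1.5,1,0,0,0.14,-4.9,-0.9,1,0,0,0.14,-4.9,-0.2,1,0,0,0.14,-4.9,0.5,1,0,0,0.14,-4.8,1.2,1,0,0,0.14], hand=8.8)

```text
clock: 1.1
tool_pos: [0.3843, 0.2587, 0.2223]
eef_rot: [0.65, 0.76, 0.0, 0.0]
contact_force: [0.1, 0.5, 0.2]
opening: 0.996
```

```bash
python3 -c "
from h import *
plan([.452,.149,.17],9,5)"
```

```text
clock 1.1 pos [0.3843 0.2587 0.2223] jaw 8.9 open 87.8 F [0.1 0.5 0.2]
[-2.38, 1.0, 1.05] [0.0, -0.0, -0.0]
[-2.38, 1.0, 1.05] [0.0, -0.0, -0.0]
[-2.38, 1.0, 1.05] [0.0, -0.0, -0.0]
[-2.38, 1.0, 1.05] [0.0, -0.0, -0.0]
[-2.38, 0.99, 1.05] [0.0, -0.0, -0.0]
```

>>> carry_out(motion=[-2.4,1,1,0,0,0,-2.4,1,1,0,0,0,-2.4,1,1,0,0,0,-2.4,1,1,0,0,0,-2.3,1,1.2,0,0,0,0,0,0,0,0,0,0,0,0,0,0,0])

```text
clock: 1.98
tool_pos: [0.4515, 0.1513, 0.1708]
eef_rot: [0.648, 0.761, 0.0, -0.0]
contact_force: [-0.6, 0.8, 0.7]
opening: 1.002
```

Run:
```python
from h import *
plan([.4523,.1495,.080],9,6)
from plant import snapshot
s=snapshot("side"); cv2.imwrite("pics/s1.png",cv2.resize(s["frame"][60:300,80:400],None,fx=2,fy=2)[:,:,::-1])
```

```text
clock 1.975 pos [0.4515 0.1513 0.1708] jaw 9.2 open 88.3 F [-0.6  0.8  0.7]
[-0.03, 0.01, 1.51] [-0.0, -0.0, 0.0]
[-0.03, 0.01, 1.51] [-0.0, -0.0, 0.0]
[-0.03, 0.01, 1.51] [-0.0, -0.0, 0.0]
[-0.03, 0.01, 1.51] [-0.0, -0.0, 0.0]
[-0.03, 0.01, 1.51] [-0.0, -0.0, 0.0]
[-0.03, 0.01, 1.51] [-0.0, -0.0, 0.0]
```

View pics/s1.png

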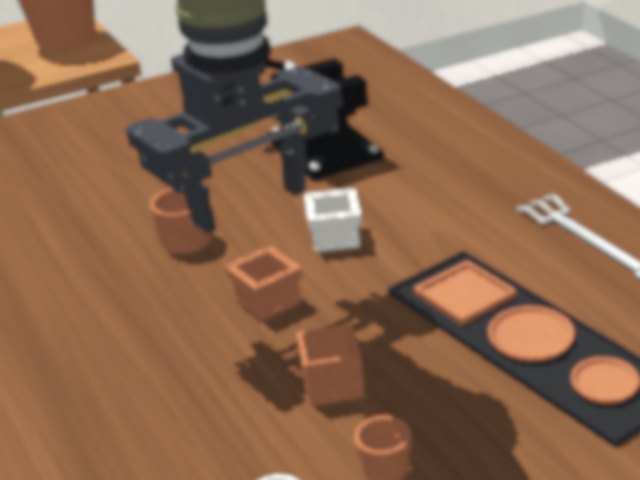

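The fingers at crop (200,205) and (293,165) straddle the square pot at (265,275), about 9 cm above it. I'll descend and grip.

>>> carry_out(motion=[-0.1,0,1.5,0,0,0,-0.1,0.1,1.5,0,0,0,0,0,1.5,0,0,0,0,0,1.5,0,0,0,0,0,1.5,0,0,0,0,0,1.5,0,0,0,0,0,0,0,0,0])

```text
clock: 2.9
tool_pos: [0.4527, 0.1483, 0.0795]
eef_rot: [0.649, 0.761, -0.001, -0.001]
contact_force: [-0.1, 0.1, -0.6]
opening: 0.999
```

>>> carry_out(motion=[0,0,0,0,0,0,0,0,0,0,0,0,0,0,0,0,0,0,0,0,0,0,0,0,0,0,0,0,0,0,0,0,0,0,0,0,0,0,0,0,0,0,0,0,0,0,0,0], hand=4, grip_force=12)

```text
clock: 3.9
tool_pos: [0.4534, 0.1486, 0.081]
eef_rot: [0.649, 0.761, 0.0, 0.0]
contact_force: [0.2, -0.5, 6.1]
opening: 0.606
```

>>> carry_out(motion=[0,0,-0.5,0,0,0,0,0,-1,0,0,0,0,0,-1,0,0,0,0,0,-1,0,0,0,0,0,-1,0,0,0,0,0,-1,0,0,0,0,0,-1,0,0,0,0,0,0,0,0,0])

```text
clock: 4.9
tool_pos: [0.4536, 0.1486, 0.1465]
eef_rot: [0.649, 0.761, 0.001, 0.0]
contact_force: [-0.4, -0.1, -0.9]
opening: 0.61
```

```bash
python3 -c "
from h import *
plan([.6205,.043,.15],8.7,8)"
```

```text
clock 4.9 pos [0.4536 0.1486 0.1465] jaw 9.1 open 53.7 F [-0.4 -0.1 -0.9]
[-1.63, 1.85, -0.04] [0.0, -0.0, 0.001]
[-1.63, 1.85, -0.04] [0.0, -0.0, 0.001]
[-1.63, 1.85, -0.04] [0.0, -0.0, 0.001]
[-1.63, 1.86, -0.04] [0.0, -0.0, 0.001]
[-1.63, 1.86, -0.04] [0.0, -0.0, 0.001]
[-1.63, 1.86, -0.04] [0.0, -0.0, 0.001]
[-1.62, 1.86, -0.04] [0.0, -0.0, 0.001]
[-1.62, 1.86, -0.04] [0.0, -0.0, 0.001]
```

>>> carry_out(motion=[-1.6,1.8,0,0,0,0,-1.6,1.9,0,0,0,0,-1.6,1.9,0,0,0,0,-1.6,1.9,0,0,0,0,-1.7,1.8,0,0,0,0,-1.7,1.9,0,0,0,0,-1.6,1.8,0,0,0,0.01,-1.6,1.9,0,0,0,0])

```text
clock: 5.9
tool_pos: [0.621, 0.0431, 0.1451]
eef_rot: [0.653, 0.758, -0.0, -0.001]
contact_force: [-0.6, -0.6, -1.2]
opening: 0.611
```

>>> carry_out(motion=[0,0,0,0,0,0,0,0,0,0,0,0])

```text
clock: 6.15
tool_pos: [0.6195, 0.0443, 0.1451]
eef_rot: [0.652, 0.758, -0.001, -0.001]
contact_force: [0.5, 0.9, -0.9]
opening: 0.609
```

Run:
```python
from h import *
plan([.6205,.043,.093],8.7,6)
from plant import snapshot
s=snapshot("side"); cv2.imwrite("pics/s2.png",cv2.resize(s["frame"][40:280,200:520],None,fx=2,fy=2)[:,:,::-1])
```

```text
clock 6.15 pos [0.6195 0.0443 0.1451] jaw 8.6 open 53.6 F [ 0.5  0.9 -0.9]
[-0.02, 0.02, 0.87] [-0.0, -0.0, -0.0]
[-0.02, 0.01, 0.87] [-0.0, -0.0, -0.0]
[-0.02, 0.01, 0.87] [-0.0, -0.0, -0.0]
[-0.02, 0.01, 0.87] [-0.0, -0.0, -0.0]
[-0.02, 0.01, 0.87] [-0.0, -0.0, -0.0]
[-0.02, 0.01, 0.87] [-0.0, -0.0, -0.0]
```

View pics/s2.png

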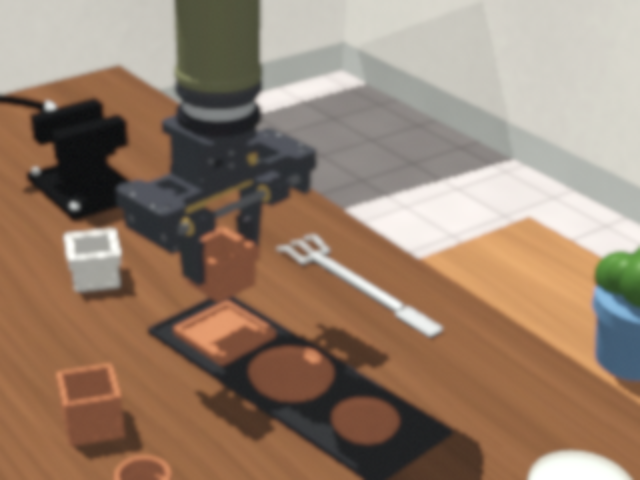

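The square pot hangs level over the square saucer at crop (225,330). I'll lower it.

>>> carry_out(motion=[-0.1,0.1,1,0,0,0,0,0,1,0,0,0,0,0,1,0,0,0,0,0,1,0,0,0,0,0,0.8,0,0,0,0,0,0.4,0,0,0,0,0,0,0,0,0])

```text
clock: 7.08
tool_pos: [0.6219, 0.0428, 0.0934]
eef_rot: [0.653, 0.758, -0.0, -0.0]
contact_force: [0.6, 0.6, -0.5]
opening: 0.611
```

>>> carry_out(motion=[0,0,0.1,0,0,0,0,0,0.1,0,0,0,0,0,0.1,0,0,0,0,0,0,0,0,0])

```text
clock: 7.58
tool_pos: [0.6219, 0.0427, 0.0907]
eef_rot: [0.653, 0.758, 0.0, -0.0]
contact_force: [0.2, -0.3, -0.7]
opening: 0.609
```

>>> carry_out(motion=[0,0,0.1,0,0,0,0,0,0.1,0,0,0,0,0,0,0,0,0])

```text
clock: 7.95
tool_pos: [0.622, 0.0427, 0.0891]
eef_rot: [0.653, 0.758, 0.0, 0.0]
contact_force: [-1.3, -0.6, 4.1]
opening: 0.611
```

>>> carry_out(motion=[0,0,0.1,0,0,0,0,0,0,0,0,0])

```text
clock: 8.2
tool_pos: [0.622, 0.0427, 0.089]
eef_rot: [0.653, 0.758, 0.0, 0.0]
contact_force: [-2.5, -0.3, 10.6]
opening: 0.614
```

>>> carry_out(motion=[0,0,-0.1,0,0,0,0,0,0,0,0,0,0,0,0,0,0,0,0,0,0,0,0,0,0,0,0,0,0,0], hand=7.6)

```text
clock: 8.82
tool_pos: [0.6219, 0.0428, 0.0885]
eef_rot: [0.652, 0.758, -0.0, -0.0]
contact_force: [-0.1, -0.5, 0.6]
opening: 0.864
```

>>> carry_out(motion=[0,0,-1,0,0,0,0,0,-1.5,0,0,0,0,0,-1.5,0,0,0,0,0,-2,0,0,0,0,0,-2,0,0,0,0,0,-1,0,0,0])

```text
clock: 9.57
tool_pos: [0.6226, 0.0427, 0.1809]
eef_rot: [0.653, 0.758, 0.001, 0.001]
contact_force: [0.4, -0.2, 0.7]
opening: 0.861
```

```bash
python3 -c "
from h import *
plan([.4307,-.1246,.165],15,8)"
```

```text
clock 9.575 pos [0.6226 0.0427 0.1809] jaw 8.5 open 75.9 F [ 0.4 -0.2  0.7]
[-1.71, -2.68, 0.19] [0.0, 0.0, -0.014]
[-1.67, -2.71, 0.19] [0.0, 0.0, -0.014]
[-1.64, -2.73, 0.19] [0.0, 0.0, -0.014]
[-1.6, -2.75, 0.19] [0.0, 0.0, -0.014]
[-1.56, -2.78, 0.19] [0.0, 0.0, -0.014]
[-1.52, -2.8, 0.2] [0.0, 0.0, -0.014]
[-1.48, -2.82, 0.2] [0.0, 0.0, -0.014]
[-1.44, -2.84, 0.2] [0.0, 0.0, -0.014]
```

>>> carry_out(motion=[-1.7,-2.7,0.2,0,0,0,-1.7,-2.7,0.2,0,0,0,-1.7,-2.7,0.2,0,0,0,-1.7,-2.7,0.2,0,0,0,-1.7,-2.7,0.2,0,0,0,-1.7,-2.7,0.2,0,0,0,-1.7,-2.7,0.2,0,0,0,-1.7,-2.6,0.2,0,0,0])

```text
clock: 10.58
tool_pos: [0.4289, -0.1244, 0.163]
eef_rot: [0.653, 0.758, 0.0, 0.0]
contact_force: [-0.3, -0.6, 0.2]
opening: 0.864
```

>>> carry_out(motion=[0,0,0,0,0,0,0,0,0,0,0,0])

```text
clock: 10.82
tool_pos: [0.4308, -0.1232, 0.163]
eef_rot: [0.652, 0.758, 0.001, 0.001]
contact_force: [0.0, 0.4, -0.3]
opening: 0.865
```

Run:
```python
from h import *
plan([.4307,-.1246,.079],8.7,6)
from plant import snapshot
s=snapshot("side"); cv2.imwrite("pics/s3.png",cv2.resize(s["frame"][120:360,160:480],None,fx=2,fy=2)[:,:,::-1])
```

```text
clock 10.825 pos [ 0.4308 -0.1232  0.163 ] jaw 8.6 open 76.2 F [ 0.   0.4 -0.3]
[-0.02, -0.01, 1.4] [0.0, -0.0, -0.0]
[-0.02, -0.01, 1.4] [0.0, -0.0, -0.0]
[-0.02, -0.01, 1.4] [0.0, -0.0, -0.0]
[-0.02, -0.01, 1.4] [0.0, -0.0, -0.0]
[-0.02, -0.01, 1.4] [0.0, -0.0, -0.0]
[-0.02, -0.01, 1.4] [0.0, -0.0, -0.0]
```

View pics/s3.png

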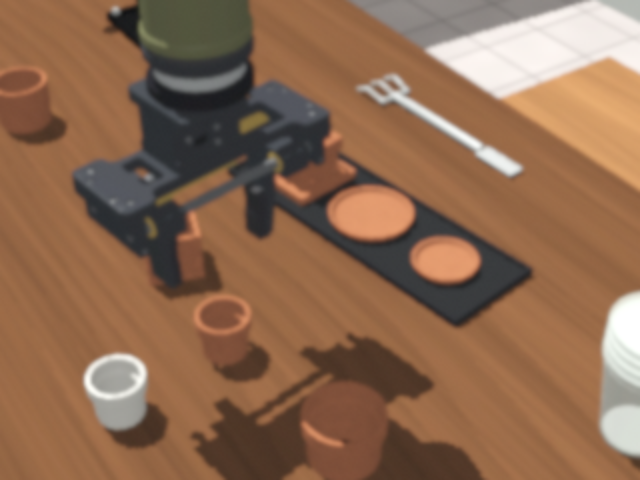

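The fingers at crop (168,270) and (258,220) straddle the small pot at (222,325). The square pot is in its saucer, partly hidden at (315,170). I'll descend and grip.

>>> carry_out(motion=[-0.1,0,1.4,0,0,0,0,0,1.4,0,0,0,0,0,1.4,0,0,0,0,0,1.4,0,0,0,0,0,1.4,0,0,0,0,0,1.4,0,0,0,0,0,0,0,0,0])

```text
clock: 11.75
tool_pos: [0.4342, -0.126, 0.085]
eef_rot: [0.652, 0.758, -0.002, -0.005]
contact_force: [-0.7, 0.3, -0.7]
opening: 0.861
```

>>> carry_out(motion=[0,0,0,0,0,0,0,0,0,0,0,0,0,0,0,0,0,0,0,0,0,0,0,0,0,0,0,0,0,0,0,0,0,0,0,0,0,0,0,0,0,0,0,0,0,0,0,0], hand=3.2, grip_force=10)

```text
clock: 12.75
tool_pos: [0.4344, -0.1262, 0.0862]
eef_rot: [0.652, 0.758, -0.002, -0.004]
contact_force: [-0.8, 0.7, 5.9]
opening: 0.505
```

>>> carry_out(motion=[0,0,-0.5,0,0,0,0,0,-1,0,0,0,0,0,-1,0,0,0,0,0,-1.5,0,0,0,0,0,-1.5,0,0,0,0,0,-1.5,0,0,0,0,0,-1,0,0,0,0,0,0,0,0,0])

```text
clock: 13.75
tool_pos: [0.4355, -0.1266, 0.1669]
eef_rot: [0.653, 0.758, -0.002, -0.003]
contact_force: [-0.8, 0.4, -0.5]
opening: 0.502
```

```bash
python3 -c "
from h import *
plan([.6487,-.1455,.15],8.7,8)"
```

```text
clock 13.75 pos [ 0.4355 -0.1266  0.1669] jaw 8.5 open 44.2 F [-0.8  0.4 -0.5]
[-0.63, 2.6, 0.19] [-0.001, -0.0, -0.0]
[-0.63, 2.6, 0.19] [-0.001, -0.0, -0.0]
[-0.63, 2.6, 0.2] [-0.001, -0.0, -0.0]
[-0.63, 2.6, 0.2] [-0.001, -0.0, -0.0]
[-0.63, 2.6, 0.2] [-0.001, -0.0, -0.0]
[-0.63, 2.6, 0.2] [-0.001, -0.0, -0.0]
[-0.63, 2.6, 0.21] [-0.001, -0.0, -0.0]
[-0.64, 2.6, 0.21] [-0.001, -0.0, -0.0]
```

>>> carry_out(motion=[-0.6,2.6,0.2,0,0,0,-0.6,2.6,0.2,0,0,0,-0.7,2.6,0.2,0,0,0,-0.6,2.6,0.2,0,0,0,-0.6,2.6,0.2,0,0,0,-0.7,2.6,0.2,0,0,0,-0.6,2.6,0.2,0,0,0,-0.6,2.6,0.2,0,0,0])

```text
clock: 14.75
tool_pos: [0.6483, -0.145, 0.147]
eef_rot: [0.652, 0.758, -0.003, -0.005]
contact_force: [0.6, -0.2, -0.2]
opening: 0.496
```

>>> carry_out(motion=[0,0,0,0,0,0,0,0,0,0,0,0])

```text
clock: 15.0
tool_pos: [0.6467, -0.1448, 0.1473]
eef_rot: [0.652, 0.758, -0.003, -0.005]
contact_force: [-0.8, 1.1, 0.0]
opening: 0.5
```

Run:
```python
from h import *
plan([.6487,-.1455,.099],8.7,5)
from plant import snapshot
s=snapshot("side"); cv2.imwrite("pics/s4.png",cv2.resize(s["frame"][80:320,260:580],None,fx=2,fy=2)[:,:,::-1])
```

```text
clock 15.0 pos [ 0.6467 -0.1448  0.1473] jaw 8.6 open 44.1 F [-0.8  1.1  0. ]
[-0.02, 0.05, 0.97] [-0.002, -0.001, -0.0]
[-0.02, 0.05, 0.97] [-0.002, -0.001, -0.0]
[-0.02, 0.04, 0.97] [-0.002, -0.001, -0.0]
[-0.02, 0.04, 0.97] [-0.002, -0.001, -0.0]
[-0.02, 0.04, 0.97] [-0.002, -0.001, -0.0]
```

View pics/s4.png

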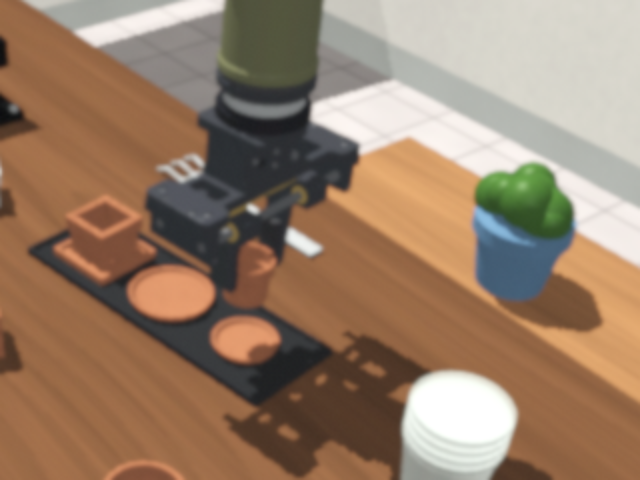

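The small pot is held level over the small saucer at crop (245,338), and the square pot sits flat in its saucer at (103,235). I'll lower the small pot.

>>> carry_out(motion=[-0.1,0.2,1,0,0,0,0,0,1,0,0,0,0,0,1,0,0,0,0,0,1,0,0,0,0,0,0.7,0,0,0,0,0,0,0,0,0])

```text
clock: 15.8
tool_pos: [0.6494, -0.1454, 0.1004]
eef_rot: [0.652, 0.758, -0.002, -0.005]
contact_force: [0.0, 0.0, -1.6]
opening: 0.502
```

>>> carry_out(motion=[0,0,0.1,0,0,0,0,0,0.1,0,0,0,0,0,0.1,0,0,0,0,0,0,0,0,0])

```text
clock: 16.3
tool_pos: [0.6498, -0.1455, 0.0982]
eef_rot: [0.652, 0.758, -0.002, -0.004]
contact_force: [-0.2, -0.1, -0.6]
opening: 0.499
```

>>> carry_out(motion=[0,0,0.1,0,0,0,0,0,0.1,0,0,0,0,0,0,0,0,0])

```text
clock: 16.68
tool_pos: [0.6497, -0.1454, 0.096]
eef_rot: [0.652, 0.758, -0.002, -0.004]
contact_force: [0.2, -0.0, -1.1]
opening: 0.5
```

>>> carry_out(motion=[0,0,0.1,0,0,0,0,0,0.1,0,0,0,0,0,0,0,0,0])

```text
clock: 17.05
tool_pos: [0.6498, -0.1455, 0.0944]
eef_rot: [0.652, 0.758, -0.002, -0.004]
contact_force: [-1.0, 0.6, 2.2]
opening: 0.503
```

>>> carry_out(motion=[0,0,0.1,0,0,0,0,0,0,0,0,0])

```text
clock: 17.3
tool_pos: [0.6497, -0.1455, 0.0941]
eef_rot: [0.652, 0.758, -0.002, -0.004]
contact_force: [-2.1, 0.3, 6.9]
opening: 0.501
```

>>> carry_out(motion=[0,0,-0.1,0,0,0,0,0,0,0,0,0,0,0,0,0,0,0,0,0,0,0,0,0,0,0,0,0,0,0], hand=7)

```text
clock: 17.92
tool_pos: [0.6497, -0.1455, 0.094]
eef_rot: [0.652, 0.758, -0.002, -0.004]
contact_force: [0.0, 0.6, -0.0]
opening: 0.794
```

>>> carry_out(motion=[0,0,-1,0,0,0,0,0,-1.5,0,0,0,0,0,-1.5,0,0,0,0,0,-2,-0.01,-0.005,0,0,0,-2,0,0,0,0,0,-1,0,0,0], hand=8.8)

```text
clock: 18.68
tool_pos: [0.6509, -0.1456, 0.1863]
eef_rot: [0.653, 0.758, 0.001, 0.002]
contact_force: [-0.0, -0.5, -0.4]
opening: 0.997
```

```bash
python3 -c "
from h import *
plan([.448,-.272,.18],8.7,8)"
```

```text
clock 18.675 pos [ 0.6509 -0.1456  0.1863] jaw 8.5 open 87.8 F [-0.  -0.5 -0.4]
[-1.19, -2.74, 0.07] [0.0, 0.0, -0.0]
[-1.19, -2.74, 0.07] [0.0, 0.0, -0.0]
[-1.18, -2.74, 0.07] [0.0, 0.0, -0.0]
[-1.18, -2.74, 0.07] [0.0, 0.0, -0.0]
[-1.18, -2.74, 0.07] [0.0, 0.0, -0.0]
[-1.18, -2.74, 0.08] [0.0, 0.0, -0.0]
[-1.18, -2.75, 0.08] [0.0, 0.0, -0.0]
[-1.18, -2.75, 0.08] [0.0, 0.0, -0.0]
```

>>> carry_out(motion=[-1.2,-2.7,0,0,0,0,-1.2,-2.7,0,0,0,0,-1.2,-2.8,0,0,0,0,-1.2,-2.7,0,0,0,0,-1.2,-2.8,0,0,0,0,-1.2,-2.7,0,0,0,0,-1.2,-2.8,0,0,0,0,-1.1,-2.7,0,0,0,0])

```text
clock: 19.68
tool_pos: [0.447, -0.2727, 0.1842]
eef_rot: [0.653, 0.758, 0.0, 0.001]
contact_force: [0.1, 0.7, -0.2]
opening: 0.995
```

>>> carry_out(motion=[0,0,0,0,0,0,0,0,0,0,0,0])

```text
clock: 19.92
tool_pos: [0.4491, -0.2714, 0.1842]
eef_rot: [0.652, 0.758, 0.001, 0.002]
contact_force: [0.2, -0.4, -0.6]
opening: 1.0
```

Run:
```python
from h import *
plan([.448,-.272,.083],8.7,7)
from plant import snapshot
s=snapshot("side"); cv2.imwrite("pics/s5.png",cv2.resize(s["frame"][160:400,200:520],None,fx=2,fy=2)[:,:,::-1])
```

```text
clock 19.925 pos [ 0.4491 -0.2714  0.1842] jaw 8.6 open 88.1 F [ 0.2 -0.4 -0.6]
[-0.0, -0.02, 1.45] [0.001, 0.0, -0.0]
[-0.0, -0.02, 1.45] [0.001, 0.0, -0.0]
[-0.0, -0.02, 1.45] [0.001, 0.0, -0.0]
[-0.0, -0.02, 1.45] [0.001, 0.0, -0.0]
[-0.0, -0.02, 1.45] [0.001, 0.0, -0.0]
[-0.0, -0.02, 1.45] [0.001, 0.0, -0.0]
[-0.01, -0.02, 1.45] [0.001, 0.0, -0.0]
```

View pics/s5.png

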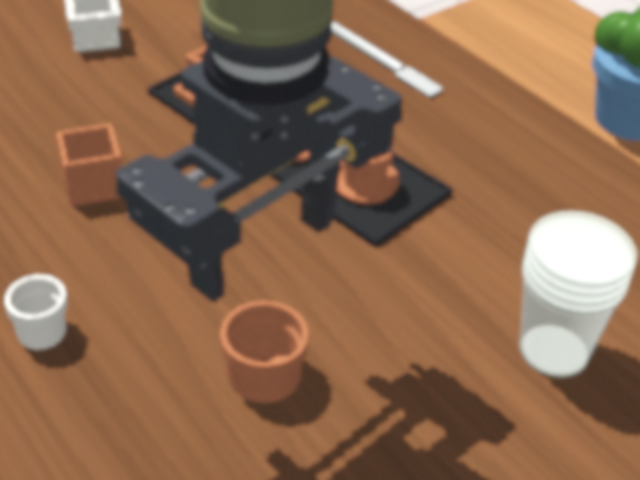

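The fingers at crop (207,295) and (318,220) straddle the large pot at (263,345). I'll descend and grip.

>>> carry_out(motion=[0,-0.1,1.5,0,0,0,0,0,1.5,0,0,0,0,0,1.5,0,0,0,0,0,1.5,0,0,0,0,0,1.5,0,0,0,0,0,1.5,0,0,0,0,0,1.1,0,0,0,0,0,0,0,0,0])

```text
clock: 20.98
tool_pos: [0.4467, -0.2721, 0.0821]
eef_rot: [0.652, 0.758, -0.0, 0.0]
contact_force: [-0.1, 0.4, 0.0]
opening: 0.997
```

>>> carry_out(motion=[0,0,0,0,0,0,0,0,0,0,0,0,0,0,0,0,0,0,0,0,0,0,0,0,0,0,0,0,0,0,0,0,0,0,0,0], hand=5, grip_force=12)

```text
clock: 21.72
tool_pos: [0.4474, -0.2724, 0.0834]
eef_rot: [0.652, 0.758, 0.0, 0.002]
contact_force: [0.1, 0.6, 6.2]
opening: 0.693
```

>>> carry_out(motion=[0,0,-0.5,0,0,0,0,0,-1,0,0,0,0,0,-1,0,0,0,0,0,-1.5,0,0,0,0,0,-1.5,0,0,0,0,0,-2,0,0,0,0,0,-2,0,0,0,0,0,-1.5,0,0,0])

```text
clock: 22.72
tool_pos: [0.4468, -0.2723, 0.1945]
eef_rot: [0.653, 0.758, 0.0, 0.002]
contact_force: [-0.2, -0.0, -1.7]
opening: 0.693
```

```bash
python3 -c "
from h import *
plan([.6345,-.0512,.19],8.7,8)"
```

```text
clock 22.725 pos [ 0.4468 -0.2723  0.1945] jaw 8.5 open 61.0 F [-0.2 -0.  -1.7]
[2.39, 2.73, 0.06] [0.0, 0.0, -0.0]
[2.38, 2.73, 0.06] [0.0, 0.0, -0.0]
[2.38, 2.73, 0.06] [0.0, 0.0, -0.0]
[2.38, 2.73, 0.06] [0.0, 0.0, -0.0]
[2.38, 2.73, 0.06] [0.0, 0.0, -0.0]
[2.38, 2.73, 0.06] [0.0, 0.0, -0.0]
[2.38, 2.74, 0.06] [0.0, 0.0, -0.0]
[2.38, 2.74, 0.06] [0.0, 0.0, -0.0]
```

>>> carry_out(motion=[2.4,2.7,0,0,0,0,2.4,2.7,0,0,0,0,2.4,2.8,0,0,0,0,2.4,2.7,0,0,0,0,2.4,2.7,0,0,0,0,2.4,2.8,0,0,0,0,2.3,2.7,0,0,0,0,2.3,2.7,0,0,0,0])

```text
clock: 23.72
tool_pos: [0.6345, -0.051, 0.1934]
eef_rot: [0.652, 0.758, -0.0, 0.001]
contact_force: [0.2, 0.1, -0.1]
opening: 0.696
```

>>> carry_out(motion=[0,0,2,0,0,0,0,0,2,0,0,0,0,0,0,0,0,0,0,0,0,0,0,0])

```text
clock: 24.22
tool_pos: [0.6338, -0.053, 0.1529]
eef_rot: [0.653, 0.757, -0.0, 0.001]
contact_force: [0.6, -0.9, -1.4]
opening: 0.692
```

Run:
```python
from h import *
plan([.6345,-.0512,.097],8.7,6)
from plant import snapshot
s=snapshot("side"); cv2.imwrite("pics/s6.png",cv2.resize(s["frame"][80:320,220:540],None,fx=2,fy=2)[:,:,::-1])
```

```text
clock 24.225 pos [ 0.6338 -0.053   0.1529] jaw 8.5 open 61.0 F [ 0.6 -0.9 -1.4]
[0.03, 0.01, 0.93] [0.0, 0.0, -0.001]
[0.03, 0.01, 0.93] [0.0, 0.0, -0.001]
[0.03, 0.01, 0.93] [0.0, 0.0, -0.001]
[0.03, 0.01, 0.93] [0.0, 0.0, -0.001]
[0.03, 0.02, 0.93] [0.0, 0.0, -0.001]
[0.03, 0.02, 0.93] [0.0, 0.0, -0.001]
```

View pics/s6.png

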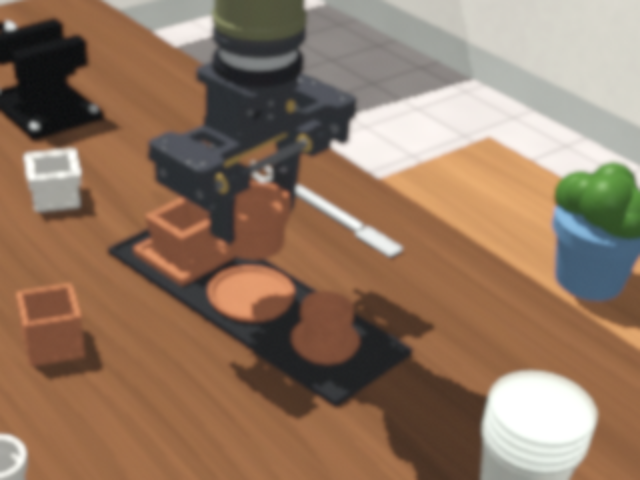

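The large pot hangs over the large saucer at crop (250,293), and the small pot stands in its saucer at (325,325). I'll lower the large pot.

>>> carry_out(motion=[0.1,0,1,0,0,0,0.1,0,1,0,0,0,0,0,1,0,0,0,0,0,1,0,0,0,0,0,1,0,0,0,0,0,0.7,0,0,0,0,0,0,0,0,0])

```text
clock: 25.15
tool_pos: [0.6337, -0.05, 0.0953]
eef_rot: [0.652, 0.758, -0.0, 0.001]
contact_force: [-0.1, -0.3, -0.4]
opening: 0.691
```

>>> carry_out(motion=[0,0,0.1,0,0,0,0,0,0.1,0,0,0,0,0,0.1,0,0,0,0,0,0,0,0,0])

```text
clock: 25.65
tool_pos: [0.634, -0.05, 0.093]
eef_rot: [0.652, 0.758, 0.0, 0.001]
contact_force: [0.3, -0.2, -0.7]
opening: 0.689
```

>>> carry_out(motion=[0,0,0.1,0,0,0,0,0,0.1,0,0,0,0,0,0,0,0,0])

```text
clock: 26.02
tool_pos: [0.6341, -0.0501, 0.0915]
eef_rot: [0.653, 0.758, 0.0, 0.001]
contact_force: [-0.1, -0.7, 4.4]
opening: 0.692
```

Contact. I'll release, lift clear and swing back to take a look.

>>> carry_out(motion=[0,0,0,0,0,0,0,0,0,0,0,0,0,0,0,0,0,0,0,0,0,0,0,0,0,0,0,0,0,0], hand=8.4)

```text
clock: 26.65
tool_pos: [0.634, -0.05, 0.0909]
eef_rot: [0.652, 0.758, 0.0, 0.001]
contact_force: [0.0, 0.4, 0.1]
opening: 0.954
```

>>> carry_out(motion=[0,0,-1,0,0,0,0,0,-1.5,0,0,0,0,0,-2,0,0,0,0,0,-3,0,0,0,0,0,-3,0,0,0,0,0,-3,0,0,0,0,0,-3,0,0,0])

```text
clock: 27.52
tool_pos: [0.6337, -0.0498, 0.2587]
eef_rot: [0.652, 0.758, 0.001, 0.002]
contact_force: [1.0, 0.1, -0.4]
opening: 0.956
```

>>> carry_out(motion=[3,-2,0,0,0,0,4,-3,0,0,0,0,4,-3,0,0,0,0,4,-3,0,0,0,0,4,-3,0,0,0,0,4,-2,0,0,0,0,4,0,0,0,0,0,3,0,0,0,0,0])

```text
clock: 28.52
tool_pos: [0.4305, 0.2252, 0.2569]
eef_rot: [0.652, 0.758, 0.001, 0.001]
contact_force: [0.5, 0.1, -0.6]
opening: 0.95
```

Run:
```python
from h import *
from plant import snapshot,monitor
s=snapshot("top"); t=snapshot("side"); W,ok=world(s); print(monitor.get_state()["clock"],monitor.get_state()["tool_pos"])
a=cv2.resize(s["frame"][175:260,225:385],None,fx=5,fy=5,interpolation=2)[:,:640]; a=cv2.resize(s["frame"][175:250,230:380],(600,300),interpolation=2)
b=cv2.resize(t["frame"][140:290,240:540],(600,300),interpolation=2)
cv2.imwrite("pics/f.png",np.vstack([a,b])[:,:,::-1])
for n,c,h in (("sq",(.6205,.043),.05),("L",(.6345,-.0512),.054),("S",(.6487,-.1455),.048),("rndcup",(.4275,.3075),.05),("sqcup",(.446,-.002),.047),("ws",(.5658,.219),.042),("wr",(.3275,-.14),.04),("stack",(.646,-.379),.111)):
    m=ok&(np.hypot(W[...,0]-c[0],W[...,1]-c[1])<.055)&(abs(W[...,2]-h-.002)<.007); q=W[m]
    r=cv2.minAreaRect((q[:,:2]*1000).astype(np.float32)); 
    # plane fit of rim
    A=np.c_[q[:,:2]-q[:,:2].mean(0),np.ones(len(q))]; k=np.linalg.lstsq(A,q[:,2],rcond=None)[0]
    print(n,m.sum(),np.round(r[0],1),np.round(r[1],1),round(r[2],1),"z %.4f tilt %.1f deg"%(k[2],np.degrees(np.hypot(*k[:2]))))
```

```text
28.625 [0.43034019 0.22741085 0.25696581]
sq 242 [621.1  45.3] [54.4 54.4] 8.6 z 0.0500 tilt 0.2 deg
L 132 [633.2 -50. ] [61.9 61.3] 43.5 z 0.0539 tilt 1.2 deg
S 88 [ 648.1 -143.9] [44.5 43.6] 88.6 z 0.0474 tilt 0.9 deg
rndcup 0 [0. 0.] [0. 0.] 0.0 z 0.0000 tilt 0.0 deg
sqcup 126 [446.1  -2. ] [49.8 49.5] 70.3 z 0.0472 tilt 0.7 deg
ws 236 [566.  219.2] [55.6 54.7] 68.7 z 0.0422 tilt 0.9 deg
wr 76 [ 327.2 -139.7] [42.4 43. ] 89.2 z 0.0395 tilt 1.3 deg
stack 770 [ 646.5 -378.8] [70.6 73.4] 25.5 z 0.1107 tilt 0.5 deg<stdin>:11: RuntimeWarning: Mean of empty slice.
  ret = um.true_divide(
```

View pics/f.png

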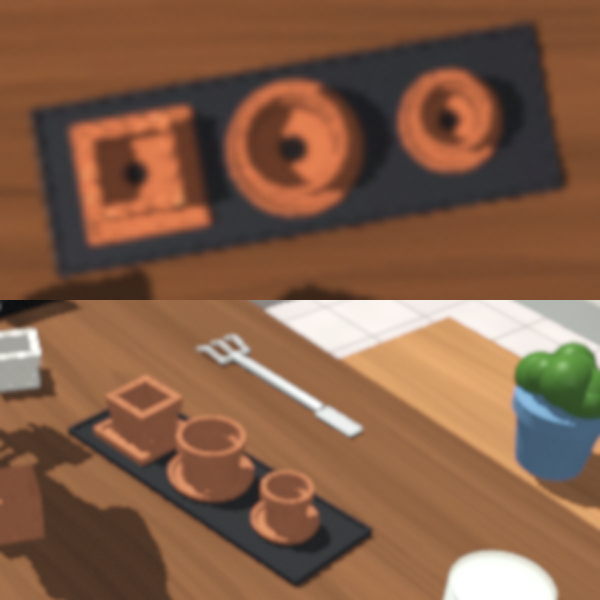

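All three pots stand flat in their own saucers, with rims 8 mm above their bench height. The square pot is at 8.6° against the tray's 8.7°. I'm handing in.

```bash
python3 -c "
from plant import workorder
print(workorder.finish_job())"
```

```text
the job is handed in; nothing more can be done
None
```

All three bonsai pots are in their matching saucers, and the job is handed in at about 28.6 s with the gripper open and clear. I gripped each pot by its collar, lowered it until it touched, and then let go; the force peaked at about 11 N.

**Pots (last camera check):**

| Pot | Rim height | Expected | Off the saucer centre |
|---|---|---|---|
| Square | 50 mm | 50 mm | about 2.5 mm |
| Large round | 54 mm | 54 mm | about 2 mm |
| Small round | 47 mm | 48 mm | about 2 mm |

- **Level and square:** The rims measured within about 1° of level, the same as things that never moved. The square pot is at 8.6°, against 8.7° for the tray.
- **Bystanders:** The square cup, both white look-alikes and the cup stack measured where they started. The rake looks undisturbed in the picture.
- **Not confirmed:** The gripper hid the round cup in the last top view, so I couldn't measure it there. The gripper was never brought down near that cup.
- **Did not go as planned:** When picking up the small pot, the arm stopped about 6 mm higher than I commanded. The grip still held, and I allowed for the difference when setting the pot down.

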